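# Turn the battery pack round and screw the cap back on the tape dispenser

## Robot

A 6-joint arm with a two-finger parallel gripper is mounted at the origin on the work surface. World frame = base frame: x ahead of the robot, y to its left, z up, the work surface at z = 0. Lengths are in mm, angles in degrees, forces in N, time in s.
With the tool pointing down it reaches from about 250 to 775 mm from the base axis. Payload 8.9 kg.
Tool frame: the origin (TCP) lies at the very end of the fingers, on their centre line; the grasp point (between the pads) lies 19 mm behind it; z points along the fingers, x is the direction in which the jaws open and shut, and the axes are right-handed (so a half turn about z gives the same grasp; the last joint's range is limited). The gripper opens to 85 mm and grips with 20 to 120 N. Pads are 22 mm wide; open, the fingers measure 114 mm over their backs; the gripper's body (76 mm by 85 mm) begins 54 mm behind the grasp point. The pads swing forward as they close: fully open they stand 13 mm farther back than shut.
Start: joints at [-77.023, 16.656, -8.789, 64.555, 0, 82.019], TCP at [187.792, -490.263, 231.305] pointing down, gripper open.
Joint ranges: [-144.48, 144.48], [-52.06, 99.96], [-74.48, 78.29], [-112.23, 115.85], [-86.99, 84.42], [-180, 180]. Speed limits (degrees/s): [127.2, 127.2, 159.86, 180, 180, 180].

## Interface

Orientations are given as [roll, pitch, yaw] about the fixed x, y, z axes, in that order (R = Rz(yaw) Ry(pitch) Rx(roll)).
In Python, from plant import env gives the robot as it stands. The module is installed in compiled form; this text tells all that it offers. Calls block until the motion is done:
- env.movep(position, orientation): joint-space move of the TCP to a pose.
- env.servo_line(position, rotation=None, velocity=150, force_limit=None): straight line of the TCP; rotation=None keeps the orientation; velocity is the mean speed in mm/s. With force_limit (N) it stops when the force on the tool has changed by that much, and returns True; else False.
- env.goto_joints(angles): joint-space move.
- env.command_gripper(opening): opening from 0.0 (shut) to 1.0 (fully open); the grip force is fixed at half the most; returns when the fingers have stopped.
- env.sleep(seconds).
- env.solve_ik(position, orientation): joint angles nearest the present ones, or None.
- env.snapshot(name): name is "side" or "top" or "wrist"; returns a dict with "pixels" (384x512x3 uint8, blue, green, red), "fov_y" (degrees; the focal length in pixels is half the picture's height over the tangent of half this angle, whatever the lens; pixels are square), "cx", "cy" (the principal point, pixels), "world_from_camera" (4x4, takes a point from camera to world coordinates); the wrist camera has in their place "T_tool_cam" (4x4, takes a point from camera to tool coordinates, whose origin is the TCP and whose axes are the tool frame's). Camera axes: x right, y up, looking along -z (the intrinsics and any distortion apply to the point x, -y, -z); pixel columns grow to the right and rows downward; lengths in mm; the calibration is good to about 2 mm. A picture is of the moment at which its call begins: read the wrist's pose just before it. There is no depth.
A pose or a line that the arm cannot do raises env.Unreachable and nothing moves.
- env.sign_off(): hands the job in, once; it reports no verdict.
Readings, each from a call of its own:
- env.current_time_s(): time.
- env.current_qpos(): joint angles.
- env.current_qd(): joint speeds.
- env.current_effort(): joint torques, N m.
- env.current_ee_pos(): TCP position.
- env.current_tcp_rot(): TCP orientation.
- env.current_contact_force(): force on the tool from outside, world axes, zero at the start.
- env.current_ft_torque(): the same for the moment, N m.
- env.current_opening(): opening from 0.0 (shut) to 1.0 (fully open).
Only numpy, scipy, OpenCV 4.12 (cv2) and the standard library are available. Lean on these libraries where they do the work, as an engineer would, in place of code of your own. Each camera call takes 0.05 s, during which the arm holds its last target. There are 200 camera calls.

## Task

The battery pack in the tape dispenser on the packing counter is in back to front and stands too high for its cap to close: lift it clear, turn it half round so that its red end is at the dispenser's red mark, and seat it fully down in its well. Then put the orange cap on the neck, turn it back until it drops into the thread, and screw it forward until it is fully home, and let go. Leave the other things on the counter where they are.

Things in the scene. Friction and masses are not known exactly. Their poses are not given: they have to be found in the camera images.
- neck_rim (a point): Centre of the open mouth of the black threaded neck on the fixed grey tape dispenser, at rim height, 118 mm above the counter. x points from here to the dispenser's tape hood, z up. Neck: 38 high above the housing's flat deck, bore diameter 77 at the rim, outer 86, top edge tapered; orange thread outside it, over-all diameter 98.
- deck (a point): On the neck's axis at deck height, 80 above the counter; axes as neck_rim. The deck reaches 75 to -x and 70 to +y and -y; a small red mark lies on it at -x. At +x, from 95 to 220 out, the tape hood rises to 140 above the counter. This is also the mouth of the rectangular battery well: 65 along x by 45 along y, chamfered, 70 deep.
- well_floor (a point): Centre of the battery well's floor, 70 below the deck; axes as neck_rim. A fixed key 14 high covers the floor's -x part, from the -x wall to 3 past the middle: the pack goes fully down only with its red end (stepped underneath) at -x. It cannot turn in the well; with its underside above the deck it can turn, inside the neck or above it.
- thread (a point): The thread, 17 above the deck. Three equal starts, bearing unreported, varying. A cap set down usually rests on it and jams if turned forward; one sitting cocked must be lifted and set at another bearing. Turned back (counter-clockwise from above), level, by up to 110 degrees it drops in by its own weight, about 11, if the fingers let it slide; turning back on is blocked within 14 degrees.
- cap_home (a point): Where cap_grip lies when the cap is fully home: on the neck's axis, 27 above the rim. Just dropped into the thread, cap_grip is about 6 to 7 higher than this; resting on the thread, 17 to 20 higher. From the drop it screws forward (clockwise from above) by 82 to 96 degrees to a firm stop, sinking 0.073 per degree: the hand must go down with it (or let go now and then). Side play 1.5.
- pack_fin (a point): Centre of the battery pack's upright white grip fin: 40 long along its x, 12 thick along y, 32 high (top 16 above this point, the pack's flat top 16 below). Blue pack 60 (x) by 40 (y), underside 86 below this point, 0.35 kg; side clearance in the well 2.5. At the start it is back to front on the key, this point 8 below the rim; seated right, 22 below the rim.
- pack_red (a point): Centre of the red end of the battery pack's flat top: 21.5 from the fin's centre along the pack's -x and 16 below it. The other end is black. Under the red end a step 16 high is cut from the pack's underside.
- cap_grip (a point): Centre of the black grip bar on the orange screw cap: 70 long along its x, 24 thick along y, 36 high. It stands on a disc, diameter 108, top 18 below this point; the skirt's lower edge is 60 below, with 3 inward lugs. Starts on the counter, open side down. About 0.22 kg. Caged by fingers a few mm apart, the bar turns with them and the cap can sink.
- tape_roll_mid (a point): bystander: brown cardboard-coloured roll of tape lying flat, diameter 100, height 48; point at its centre, half-way up.
- tub_mid (a point): bystander: white round tub with green lid, diameter 100, height 90; point at its centre, half-way up.
- carton_mid (a point): bystander: small closed cardboard carton, 95 x 75 x 80 high; point at its centre, half-way up.
- cups_mid (a point): bystander: stack of white paper cups, diameter 83, height 139; point at its centre, half-way up.
- labels_mid (a point): bystander: yellow block of labels with a white top, 90 x 60 x 32 high; point at its centre, half-way up.
- stapler_mid (a point): bystander: red and dark stapler, 120 x 30 x 45 high; point at its centre, half-way up.
- jar_mid (a point): bystander: amber jar with black lid, diameter 84, height 103; point at its centre, half-way up.
There are look-alikes about, which are no part of the job. Leave any blue look-alike of the part that bears cap_grip alone.

How it is judged (in metres and radians):
On the way, in this order (a step that is already met when the one before it is completed fails the run):
1. the battery pack is lifted clear of its well (z of pack_fin in the frame of neck_rim above 0.044 m), for 0.05 s.
2. the battery pack is seated fully down in the well, red end at the red mark (z of pack_fin in the frame of neck_rim below -0.0185 m and x of pack_red in the frame of neck_rim below -0.015 m and horizontal distance between pack_fin and neck_rim below 0.005 m), for 0.2 s.
3. the cap is on the neck and has dropped into the thread (z of cap_grip in the frame of neck_rim below 0.0385 m and horizontal distance between cap_grip and neck_rim below 0.006 m), for 0.1 s.
At the end, for the whole second after the job is handed in: Pack fully down in its well, red end at the red mark (fin centre at least 18.5 mm below the rim, within 5 mm of the neck's axis); cap at rest, screwed home: grip centre at most 29.2 mm above the rim (27 at the stop), within 6 mm of the axis and 0.06 rad of level (all of step 2 and z of cap_grip in the frame of neck_rim below 0.0292 m and horizontal distance between cap_grip and neck_rim below 0.006 m and angle between cap_grip's own z axis and vertical below 0.06 rad and linear speed of cap below 0.02 m/s); the robot touches nothing.
It fails at once if a bystander is moved by more than 30 mm (distance of any of tape_roll_mid, tub_mid, carton_mid, cups_mid, labels_mid, stapler_mid, jar_mid from where it was at the start of the episode above 0.03 m).
It also fails if it takes over 72 s, if anything falls off the work surface, if the arm or the gripper's body presses on something with over 40 N, if the wrist force passes 120 N, or if a joint passes its speed limit or range.

## Working session

There is one attempt and no reset: what is moved stays moved. The work goes in short steps, each a Python script; the robot and the scene stay as the last script left them, time stands still between calls to the robot, and variables do not carry over. Pictures are saved under pics/ and viewed, about 8 in all and at most 12, crops included, and the job is handed in when it is done.

```bash
mkdir -p pics
cat > h.py <<'E'
import numpy as np, cv2
from plant import env
from scipy.spatial.transform import Rotation as Ro
def snap(name,fn=None):
    p=np.array(env.current_ee_pos());r=env.current_tcp_rot()
    s=env.snapshot(name)
    if 'world_from_camera' in s: T=np.array(s['world_from_camera'])
    else:
        W=np.eye(4);W[:3,:3]=Ro.from_euler('xyz',r,degrees=True).as_matrix();W[:3,3]=p
        T=W@np.array(s['T_tool_cam'])
    s['T']=T
    if fn: cv2.imwrite('pics/'+fn,s['pixels']); np.save('pics/'+fn+'.npy',dict(T=T,fov=s['fov_y'],cx=s['cx'],cy=s['cy'],extra={k:v for k,v in s.items() if k not in('pixels',)}),allow_pickle=True)
    return s
def f_of(s): return s['pixels'].shape[0]/2/np.tan(np.radians(s['fov_y']/2))
def ray(s,u,v):
    f=f_of(s); d=np.array([(u-s['cx'])/f,-(v-s['cy'])/f,-1.])
    return s['T'][:3,3],s['T'][:3,:3]@d
def onz(s,u,v,z):
    o,d=ray(s,u,v); return o+d*(z-o[2])/d[2]
def proj(s,P):
    q=np.linalg.inv(s['T'])@np.append(P,1); f=f_of(s)
    return s['cx']+f*q[0]/-q[2], s['cy']-f*q[1]/-q[2]
E
python3 - <<'E'
from h import *
print(env.current_time_s(),env.current_tcp_rot())
a=snap('top','top0.png');b=snap('side','side0.png')
w=snap('wrist','w0.png')
for s in(a,b,w): print({k:(np.round(v,2).tolist() if isinstance(v,np.ndarray) else v) for k,v in s.items() if k!='pixels'})
cv2.imwrite('pics/ts0.png',cv2.resize(np.vstack([a['pixels'],b['pixels']]),None,fx=.78,fy=.78))
E
```

```text
0.0 [-1.79989037e+02  7.64502248e-02 -6.90422031e+01]
{'fov_y': 54.5741055666647, 'cx': 258.6129867541877, 'cy': 194.84466994367384, 'world_from_camera': [[-0.01, 0.99, -0.12, 390.7], [-1.0, -0.02, -0.02, 51.4], [-0.02, 0.12, 0.99, 1245.05], [0.0, 0.0, 0.0, 1.0]], 'T': [[-0.01, 0.99, -0.12, 390.7], [-1.0, -0.02, -0.02, 51.4], [-0.02, 0.12, 0.99, 1245.05], [0.0, 0.0, 0.0, 1.0]]}
{'fov_y': 50.32919443613149, 'cx': 255.09544214482202, 'cy': 190.61568560090947, 'world_from_camera': [[-0.97, 0.15, -0.2, 283.61], [-0.26, -0.6, 0.76, 961.78], [-0.0, 0.78, 0.62, 840.51], [0.0, 0.0, 0.0, 1.0]], 'T': [[-0.97, 0.15, -0.2, 283.61], [-0.26, -0.6, 0.76, 961.78], [-0.0, 0.78, 0.62, 840.51], [0.0, 0.0, 0.0, 1.0]]}
{'fov_y': 65.352755027275, 'cx': 262.2179920672389, 'cy': 194.2302177811657, 'T_tool_cam': [[1.0, -0.0, 0.0, -0.35], [0.0, -0.95, -0.31, -78.8], [0.0, 0.31, -0.95, -143.29], [0.0, 0.0, 0.0, 1.0]], 'T': [[0.36, 0.89, 0.29, 261.21], [-0.93, 0.34, 0.11, -461.55], [-0.0, -0.31, 0.95, 374.11], [0.0, 0.0, 0.0, 1.0]]}
```

View pics/top0.png

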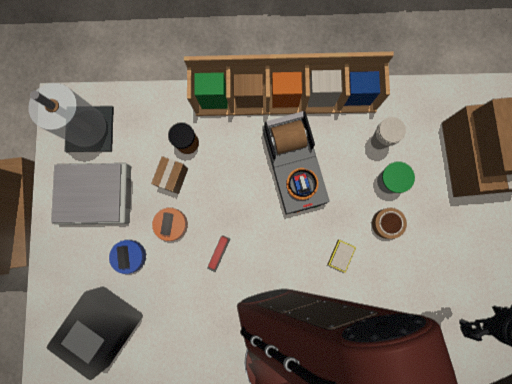

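View pics/side0.png

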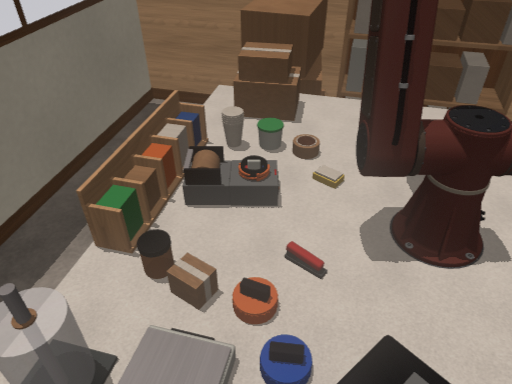

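Run:
```python
from h import *
a=snap('top');b=snap('side')
for n,s in(('top',a),('side',b)):
    hsv=cv2.cvtColor(s['pixels'],cv2.COLOR_BGR2HSV)
    m=((hsv[...,0]>=3)&(hsv[...,0]<=14)&(hsv[...,1]>150)&(hsv[...,2]>110)).astype('uint8')
    k,l,st,c=cv2.connectedComponentsWithStats(m)
    for i in range(1,k):
        if st[i,4]>40:
            u,v=st[i,0]+st[i,2]/2-.5,st[i,1]+st[i,3]/2-.5
            print(n,st[i],(u,v),'z42',onz(s,u,v,42).round(),'z97',onz(s,u,v,97).round(),'z118',onz(s,u,v,118).round())
# dispenser direction via hood roll & box corners, z 80 deck
for q in [(264,128),(308,118),(284,214),(326,204)]: print(q,onz(a,*q,80).round())
```

```text
top [272  72  30  23 651] (np.float64(286.5), np.float64(83.0)) z42 [914. -25.  42.] z97 [890. -22.  97.] z118 [881. -20. 118.]
top [287 177  15  23  58] (np.float64(294.0), np.float64(188.0)) z42 [556. -41.  42.] z97 [549. -37.  97.] z118 [546. -36. 118.]
top [153 222  21  19 109] (np.float64(163.0), np.float64(231.0)) z42 [423. 385.  42.] z97 [421. 370.  97.] z118 [421. 364. 118.]
side [142 143  30  15 296] (np.float64(156.5), np.float64(150.0)) z42 [ 952. -156.   42.] z97 [906. -79.  97.] z118 [888. -49. 118.]
side [233 278  44  36 716] (np.float64(254.5), np.float64(295.5)) z42 [444. 374.  42.] z97 [433. 415.  97.] z118 [429. 430. 118.]
(264, 128) [748.  53.  80.]
(308, 118) [778. -89.  80.]
(284, 214) [470.  -5.  80.]
(326, 204) [ 499. -137.   80.]
```

Run:
```python
import cv2,numpy as np
a=cv2.imread('pics/top0.png');b=cv2.imread('pics/side0.png')
r=lambda i,x,y,w,h:cv2.resize(i[y:y+h,x:x+w],(400,400*h//w),interpolation=cv2.INTER_CUBIC)
cv2.imwrite('pics/crop0.png',np.vstack([np.hstack([r(a,255,105,80,60*1+0),r(a,100,195,100,75)]),np.hstack([r(a,262,155,80,60),r(b,220,250,100,75)])]))
```

```text
(no output)
```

View pics/crop0.png

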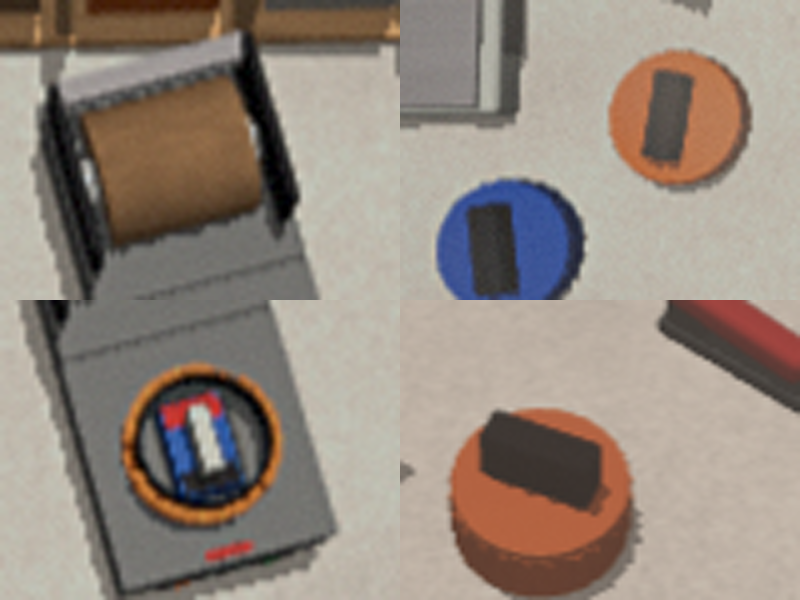

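Run:
```python
from h import *
a=snap('top')
n=onz(a,302.6,184,110);c=onz(a,169.8,224.5,42);print(n,c)
env.movep([n[0],n[1],238],[180,0,102])
print(env.current_time_s(),env.current_qpos(),env.current_ee_pos())
s=snap('wrist','w1.png')
```

```text
[559.0107221  -62.90509638 110.        ] [443.54897179 363.30865241  42.        ]
2.3333 [-1.39286478e+01  2.05728660e+01 -2.16181612e+00  6.72661037e+01
 -9.04351238e-03 -2.58352451e+01] [558.91557388 -63.55844749 237.98292704]
```

View pics/w1.png

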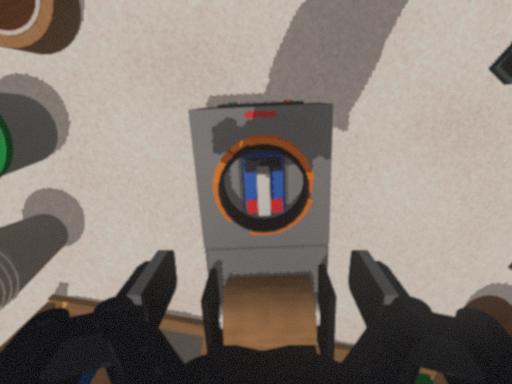

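```bash
cat >> h.py <<'E'
def comp(m,near=None,amin=40):
    m=m.astype('uint8'); k,l,st,c=cv2.connectedComponentsWithStats(m)
    best=None
    for i in range(1,k):
        if st[i,4]<amin: continue
        sc=-st[i,4] if near is None else np.hypot(*(c[i]-near))
        if best is None or sc<best[0]: best=(sc,l==i)
    return best[1]
def pts(s,m,z,hull=False):
    cs,_=cv2.findContours(m.astype('uint8'),cv2.RETR_EXTERNAL,cv2.CHAIN_APPROX_NONE)
    c=max(cs,key=len)
    if hull: c=cv2.convexHull(c)
    return np.array([onz(s,*q,z)[:2] for q in c[:,0].astype(float)],np.float32)
E
python3 - <<'E'
from h import *
d=np.load('pics/w1.png.npy',allow_pickle=True).item()
s=dict(pixels=cv2.imread('pics/w1.png'),T=d['T'],fov_y=d['fov'],cx=d['cx'],cy=d['cy'])
hsv=cv2.cvtColor(s['pixels'],cv2.COLOR_BGR2HSV);H,S,V=[hsv[...,i].astype(int) for i in range(3)]
reg=np.zeros(H.shape,bool);reg[120:245,195:330]=1
o=comp(reg&(H>=3)&(H<=18)&(S>140)&(V>60)&(np.indices(H.shape)[0]>128))
ys,xs=np.where(o);print('orange box',xs.min(),xs.max(),ys.min(),ys.max())
p=pts(s,o,97,True);print('ring z97',cv2.fitEllipse(p),cv2.minEnclosingCircle(p))
w=comp(reg&(S<70)&(V>140)&(abs(np.indices(H.shape)[1]-264)<14),near=(264,190))
ys,xs=np.where(w);print('white',xs.min(),xs.max(),ys.min(),ys.max())
print('fin z126',cv2.minAreaRect(pts(s,w,126)))
r=comp((H>170)|(H<4)&(S>150)&(V>80),near=(260,114),amin=15)
ys,xs=np.where(r);print('mark',xs.mean(),ys.mean(),onz(s,xs.mean(),ys.mean(),80))
for q in [(190,111),(332,103),(205,248),(328,245)]: print(q,onz(s,*q,80).round(1))
E
```

```text
orange box 213 313 135 234
ring z97 ((564.1958618164062, -60.76917266845703), (99.6146011352539, 102.5739974975586), 99.47269439697266) ((564.2539672851562, -61.336647033691406), 51.638431549072266)
white 256 270 174 215
fin z126 ((562.6793212890625, -61.36676788330078), (39.018280029296875, 11.901152610778809), 15.06718635559082)
mark 259.6099290780142 113.90780141843972 [496.91795475 -78.63769154  80.        ]
(190, 111) [ 508.2 -145.3   80. ]
(332, 103) [472.6 -12.5  80. ]
(205, 248) [ 652.2 -109.    80. ]
(328, 245) [620.1  25.2  80. ]
```

Run:
```python
from h import *
env.command_gripper(0.35)
env.movep([562.9,-61.2,175],[180,0,105])
print(env.servo_line([562.9,-61.2,98],velocity=80,force_limit=15),env.current_ee_pos())
env.command_gripper(0.0)
print('open',env.current_opening(),env.current_contact_force(),env.current_time_s())
print(env.servo_line([562.9,-61.2,225],velocity=100,force_limit=40),env.current_ee_pos(),env.current_contact_force(),env.current_opening())
env.sleep(.2)
s=snap('wrist','w2.png');s2=snap('side','side2.png')
cv2.imwrite('pics/v2.png',np.hstack([s['pixels'][:,100:420],cv2.resize(s2['pixels'][80:272,160:340],None,fx=2,fy=2)]))
print(env.current_time_s())
```

```text
False [563.34441687 -61.30532636  98.53918064]
open 0.12757988406511706 [0.10804143 0.08400195 4.22060548] 4.725
False [562.5184873  -61.11417296 224.3294323 ] [-0.78665574  0.11487709 -4.11705012] 0.1283425942460703
6.4417
```

View pics/v2.png

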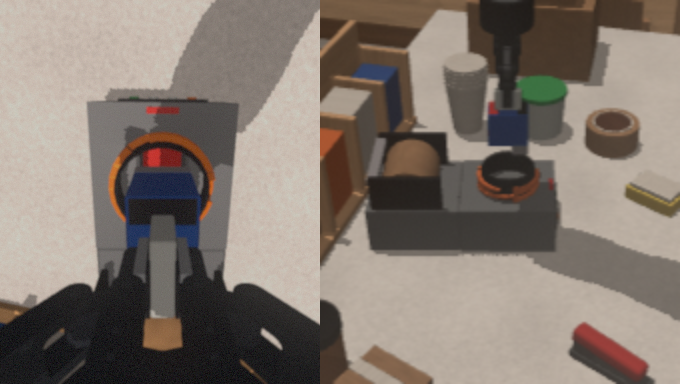

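Run:
```python
from h import *
d=np.load('pics/w2.png.npy',allow_pickle=True).item()
s=dict(pixels=cv2.imread('pics/w2.png'),T=d['T'],fov_y=d['fov'],cx=d['cx'],cy=d['cy'])
print(s['pixels'][190:230:1,250].tolist()[::2])
R=np.array([np.cos(np.radians(15)),np.sin(np.radians(15))]);L=np.array([-R[1],R[0]])
tcp=np.array([562.52,-61.11])
for q in [(229,198),(298,198),(263,198),(263,199),(229,223),(298,223)]:
    v=onz(s,*q,219.8)[:2]-tcp; print(q,v@R,v@L)
hsv=cv2.cvtColor(s['pixels'],cv2.COLOR_BGR2HSV);H,S,V=[hsv[...,i].astype(int) for i in range(3)]
Y,X=np.indices(H.shape)
o=(Y>130)&(Y<240)&(X>200)&(X<320)&(H>=4)&(H<=18)&(S>140)&(V>60)
ys,xs=np.where(o);print(xs.min(),xs.max(),ys.min(),ys.max())
u=(xs.min()+xs.max())/2
for z in(97,):
  P=np.array([onz(s,a,b,z)[:2] for a,b in zip(xs.astype(float),ys)],np.float32);h=cv2.convexHull(P)
  print(cv2.minEnclosingCircle(h))
```

```text
[[67, 40, 31], [65, 34, 24], [66, 39, 33], [76, 44, 26], [71, 41, 34], [29, 16, 27], [31, 29, 33], [24, 24, 24], [27, 28, 28], [37, 35, 37], [40, 33, 38], [23, 24, 31], [34, 32, 35], [41, 41, 39], [44, 43, 48], [42, 45, 42], [46, 48, 50], [58, 51, 51], [78, 63, 55], [86, 68, 67]]
(229, 198) -29.017138031744047 -16.94751218710767
(298, 198) -28.996960259243995 19.083347045543448
(263, 198) -29.007196979924483 0.8039338028819322
(263, 199) -28.455529735606532 0.804314058791327
(229, 223) -14.85885828173904 -17.432644207710187
(298, 223) -14.83344616222777 19.60288815679521
209 314 132 220
((563.394775390625, -60.97509002685547), 50.94602584838867)
```

Run:
```python
from h import *
ax=[563.6,-60.9]
q=env.solve_ik([*ax,215],[180,0,-75]);print(q)
env.movep([*ax,215],[180,0,-75]); print(env.current_qpos()[5],env.current_ee_pos())
env.servo_line([*ax,172],velocity=100)
hit=env.servo_line([*ax,84],velocity=50,force_limit=18)
print(hit,env.current_ee_pos(),env.current_tcp_rot(),env.current_contact_force(),env.current_ft_torque(),env.current_time_s())
```

```text
[-13.55579889  21.73814044  -3.92788251  64.33397705   0.
 151.44420111]
151.41803105141508 [563.5867351  -60.88957884 214.98573231]
False [563.69991526 -60.90090944  84.68258551] [-1.79972765e+02 -1.56055815e-02 -7.49982345e+01] [-4.16164825  1.47662919  4.93371533] [0.17188381 0.89773091 0.00216457] 11.5833
```

Run:
```python
from h import *
ax=[563.6,-60.9]
print(env.servo_line([*ax,82],velocity=30,force_limit=20),env.current_ee_pos(),env.current_contact_force())
env.command_gripper(0.35)
env.servo_line([*ax,180],velocity=150)
env.movep([*ax,238],[180,0,-75])
s=snap('wrist','w3.png');print(env.current_time_s(),env.current_ee_pos())
cv2.imwrite('pics/w3c.png',cv2.resize(s['pixels'][120:280,160:360],None,fx=3,fy=3))
```

```text
False [563.83210102 -60.93513859  84.61548033] [-10.95951616   1.62803898  27.74699724]
13.35 [563.20492188 -60.78770592 237.00739337]
```

View pics/w3c.png

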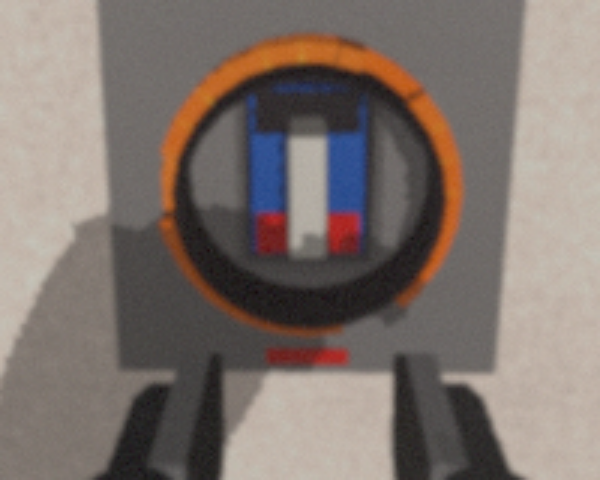

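Run:
```python
from h import *
d=np.load('pics/w3.png.npy',allow_pickle=True).item()
s=dict(pixels=cv2.imread('pics/w3.png'),T=d['T'],fov_y=d['fov'],cx=d['cx'],cy=d['cy'])
hsv=cv2.cvtColor(s['pixels'],cv2.COLOR_BGR2HSV);H,S,V=[hsv[...,i].astype(int) for i in range(3)]
Y,X=np.indices(H.shape)
o=(Y>128)&(Y<234)&(X>205)&(X<320)&(H>=4)&(H<=18)&(S>140)&(V>60)
ys,xs=np.where(o);print(xs.min(),xs.max(),ys.min(),ys.max())
P=np.array([onz(s,a,b,97)[:2] for a,b in zip(xs.astype(float),ys)],np.float32);print(cv2.minEnclosingCircle(cv2.convexHull(P)))
w=(S<60)&(V>120)&(abs(X-262)<9)&(Y>155)&(Y<208);w=comp(w)
print('fin z112',cv2.minAreaRect(pts(s,w,112)))
env.command_gripper(1.0)
env.movep([443.5,363.3,200],[180,0,82])
s=snap('wrist','w4.png');print(env.current_time_s(),env.current_ee_pos(),env.current_qpos())
hsv=cv2.cvtColor(s['pixels'],cv2.COLOR_BGR2HSV);H,S,V=[hsv[...,i].astype(int) for i in range(3)]
o=comp((H>=3)&(H<=18)&(S>140)&(V>80),near=(262,194),amin=800)
p=pts(s,o,42,True);print('disc z42',cv2.fitEllipse(p),cv2.minEnclosingCircle(p))
e=cv2.convexHull(max(cv2.findContours(o.astype('uint8'),0,1)[0],key=len));f=np.zeros(H.shape,'uint8');cv2.fillPoly(f,[e],1)
b=comp((f>0)&(V<75)&(S<140))
print('bar z78',cv2.minAreaRect(pts(s,b,78)))
im=s['pixels'].copy();cv2.drawContours(im,cv2.findContours(b.astype('uint8'),0,1)[0],-1,(0,255,0),1);cv2.polylines(im,[e],True,(255,0,255),1);cv2.imwrite('pics/w4c.png',im)
```

```text
213 313 132 231
((561.5339965820312, -61.57786178588867), 51.02942657470703)
fin z112 ((565.2214965820312, -60.41107177734375), (37.0328254699707, 12.243091583251953), 14.62844467163086)
15.6833 [444.04942505 362.77562395 200.09302606] [ 3.19488401e+01  2.29434804e+01 -4.39216021e+00  6.26507548e+01
 -9.07091072e-03  4.00598685e+01]
disc z42 ((443.6118469238281, 370.1404113769531), (105.00128936767578, 108.7061996459961), 88.62674713134766) ((443.30023193359375, 370.4093017578125), 54.52244567871094)
bar z78 ((442.1790466308594, 370.4771423339844), (21.43191146850586, 70.93212890625), 81.6396255493164)
```

View pics/w4c.png

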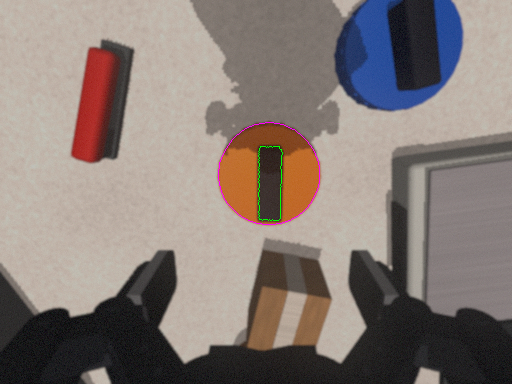

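Run:
```python
from h import *
c=[442.8,370.4]; Y=81.6
env.command_gripper(0.6)
env.movep([*c,110],[180,0,Y])
print(env.servo_line([*c,48],velocity=100,force_limit=15),env.current_ee_pos())
env.command_gripper(0.0)
print('open',env.current_opening(),env.current_ee_pos(),env.current_contact_force())
env.servo_line([*c,235],velocity=150)
print('held',env.current_opening(),env.current_contact_force())
ax=[562.8,-61.2]
env.movep([*ax,235],[180,0,30]); 
env.servo_line([*ax,180],velocity=100)
a=snap('side','side5.png')
print(env.current_ee_pos(),env.current_qpos()[5],env.current_contact_force(),env.current_time_s())
print(env.servo_line([*ax,146],velocity=30,force_limit=6))
print(env.current_ee_pos(),env.current_contact_force(),env.current_ft_torque(),env.current_time_s())
b=snap('side');w=snap('wrist','w5.png')
cv2.imwrite('pics/v5.png',np.hstack([cv2.resize(b['pixels'][100:220,180:300],(400,400)),cv2.resize(w['pixels'],(400,300))[:, :].repeat(1,0) if False else cv2.copyMakeBorder(cv2.resize(w['pixels'],(400,300)),0,100,0,0,0)]))
```

```text
False [443.41322612 370.74373339  48.8771743 ]
open 0.2763168643724674 [443.37640318 370.82475953  48.91491444] [-1.63822023 -0.09327788  5.14650652]
held 0.27438332897706813 [ 0.1831033  -0.29856606 -1.66165052]
[563.31976941 -61.12215579 180.73209979] 46.39635140335669 [ 0.28387439  0.10008733 -1.69590957] 21.4833
True
[562.51414258 -60.97446799 153.85538812] [-0.92175749  0.77364077  7.68722741] [ 6.61978666e-02  2.14781249e-01 -2.43618795e-05] 22.3167
```

View pics/v5.png

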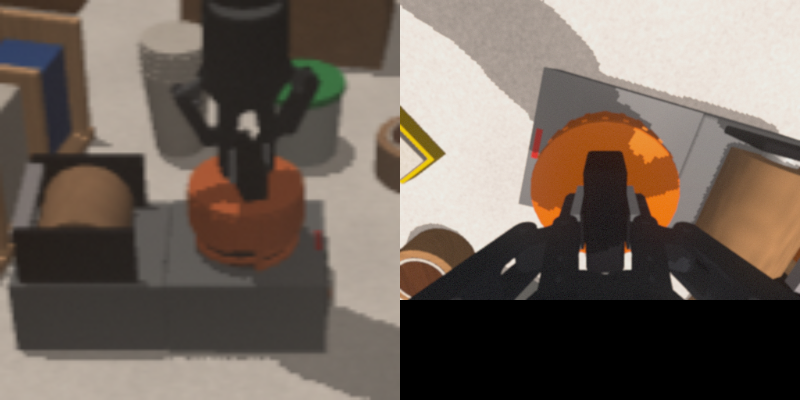

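```bash
cat >> h.py <<'E'
def disc():
    s=snap('wrist');hsv=cv2.cvtColor(s['pixels'],cv2.COLOR_BGR2HSV);H,S,V=[hsv[...,i].astype(int) for i in range(3)]
    Y,X=np.indices(H.shape)
    o=comp((H>=3)&(H<=18)&(S>150)&(V>70)&(X>140)&(X<380)&(Y>120)&(Y<340),amin=600)
    ys,xs=np.where(o); return int(xs.min()),int(xs.max()),int(ys.min()),int(xs.max()-xs.min())
E
python3 - <<'E'
from h import *
ax=[562.8,-61.2]
print(disc())
env.command_gripper(0.33);print(env.current_opening(),env.current_contact_force());env.sleep(.1)
print(disc(),env.current_contact_force())
z=151
y=30
env.movep([*ax,z],[180,0,y])
for i in range(11):
    y+=10
    env.movep([*ax,z],[180,0,y])
    t=env.current_ft_torque();d=disc()
    print(y,d,np.round(t,2),np.round(env.current_contact_force(),1),round(env.current_time_s(),2),np.round(env.current_ee_pos(),1))
    if abs(t[2])>.6 or d[3]<171: break
E
```

```text
(168, 357, 143, 189)
0.3319645572850152 [-0.05080332  0.03476423 -0.42122971]
(168, 358, 144, 190) [-0.15433974  0.47977435 -0.65234579]
40 (166, 358, 143, 192) [ 0.04  0.06 -0.01] [ 0.  -0.2 -1. ] 23.43 [562.8 -61.2 151. ]
50 (167, 358, 140, 191) [ 0.02  0.06 -0.02] [ 0.2 -0.2  0.1] 23.77 [562.8 -61.2 151. ]
60 (167, 358, 140, 191) [ 0.03  0.06 -0.02] [ 0.3 -0.8 -0.7] 24.12 [562.8 -61.2 151. ]
70 (168, 358, 140, 190) [-0.01  0.01 -0.04] [-0.1 -0.2 -0.1] 24.46 [562.8 -61.2 151. ]
80 (168, 357, 140, 189) [ 0.    0.03 -0.01] [-0.8 -0.5 -0.1] 24.8 [562.8 -61.2 151. ]
90 (168, 357, 140, 189) [ 0.02 -0.01  0.02] [-0.5  0.5 -0.2] 25.14 [562.8 -61.2 151. ]
100 (168, 357, 140, 189) [0.06 0.01 0.  ] [-0.5  0.1  0.7] 25.48 [562.8 -61.2 151. ]
110 (168, 357, 140, 189) [-0.    0.03 -0.04] [-0.2  0.7 -0.5] 25.82 [562.8 -61.2 151. ]
120 (167, 357, 140, 190) [-0.01 -0.07  0.01] [-0.3  0.3  0.4] 26.17 [562.8 -61.2 151. ]
130 (166, 357, 140, 191) [ 0.01 -0.01  0.02] [-0.7  0.3 -0.5] 26.51 [562.8 -61.2 151. ]
140 (173, 354, 136, 181) [0.03 0.02 0.02] [-0.5  0.1  0.6] 26.85 [562.8 -61.2 151. ]
```

Run:
```python
from h import *
print(disc(),env.current_ft_torque(),env.current_contact_force())
b=snap('side');w=snap('wrist')
cv2.imwrite('pics/v6.png',np.hstack([cv2.resize(b['pixels'][100:220,180:300],(400,400)),cv2.copyMakeBorder(cv2.resize(w['pixels'],(400,300)),0,100,0,0,0)]))
```

```text
(173, 354, 136, 181) [-0.00957483 -0.00567292  0.01083815] [-0.58210026  0.17762099  0.77460044]
```

View pics/v6.png

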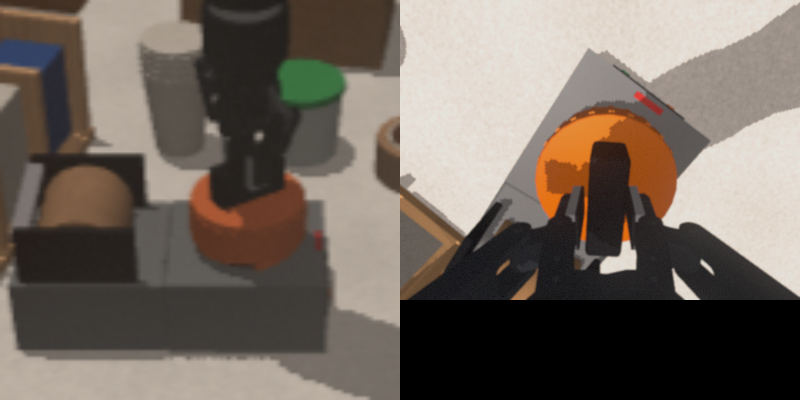

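Run:
```python
from h import *
ax=[562.8,-61.2]
z=143.;y=140.
print(env.servo_line([*ax,z],velocity=50,force_limit=10),disc(),env.current_contact_force())
for i in range(13):
    y-=10
    if i>=2: z=max(z-.75,135.5)
    env.movep([*ax,z],[180,0,y])
    t=env.current_ft_torque();f=env.current_contact_force();d=disc()
    print(y,z,d,np.round(t,2),np.round(f,1),round(env.current_time_s(),2))
    if abs(t[2])>.8 or np.linalg.norm(f)>25: break
```

```text
False (168, 357, 138, 189) [-0.22988599 -0.45291889  0.9225978 ]
130.0 143.0 (169, 357, 138, 188) [-0.01 -0.06 -0.05] [ 0.2 -0.1  0.2] 27.7
120.0 143.0 (168, 355, 139, 187) [-0.01  0.03  0.01] [-0.  -0.4 -1.5] 28.04
110.0 142.25 (168, 355, 139, 187) [ 0.04  0.06 -0.01] [-0.3 -0.2 -0.4] 28.38
100.0 141.5 (169, 355, 139, 186) [-0.06  0.01  0.04] [ 0.4 -0.  -0.3] 28.73
90.0 140.75 (169, 356, 138, 187) [ 0.01 -0.   -0.04] [0.7 0.2 0.4] 29.07
80.0 140.0 (169, 356, 139, 187) [ 0.02 -0.01 -0.03] [-0.3 -0.   1.1] 29.41
70.0 139.25 (169, 356, 139, 187) [-0.03  0.    0.01] [-0.7  0.  -0.2] 29.75
60.0 138.5 (169, 356, 139, 187) [ 0.01  0.03 -0.06] [-0.2 -0.9 -0.6] 30.09
50.0 137.75 (169, 356, 139, 187) [ 0.02 -0.   -0.  ] [0.2 0.  0.1] 30.43
40.0 137.0 (169, 356, 139, 187) [-0.01 -0.02 -0.03] [-0.3  0.3 -0.5] 30.77
30.0 136.25 (169, 356, 139, 187) [-0.08 -0.03  0.1 ] [ 0.2 -0.4  1.4] 31.12
20.0 135.5 (166, 355, 137, 189) [-1.36 -0.22  3.19] [ 1.  -5.2  4.6] 31.46
```

Run:
```python
from h import *
ax=[562.8,-61.2]
env.movep([*ax,135.5],[180,0,26]);print(env.current_ft_torque()[2])
env.command_gripper(0.7)
env.servo_line([*ax,200],velocity=150)
env.movep([*ax,260],[180,0,26]);env.sleep(.2)
s=snap('wrist','w7.png');b=snap('side','side7.png')
print(env.current_time_s(),env.current_ee_pos(),env.current_contact_force())
hsv=cv2.cvtColor(s['pixels'],cv2.COLOR_BGR2HSV);H,S,V=[hsv[...,i].astype(int) for i in range(3)]
o=comp((H>=3)&(H<=18)&(S>140)&(V>70),near=(262,194),amin=800)
for z in(122,127,132,138): print(z,[np.round(v,1) for v in cv2.fitEllipse(pts(s,o,z,True))[:2]],cv2.minEnclosingCircle(pts(s,o,z,True)))
e=cv2.convexHull(max(cv2.findContours(o.astype('uint8'),0,1)[0],key=len));f=np.zeros(H.shape,'uint8');cv2.fillPoly(f,[e],1)
bb=comp((f>0)&(V<75)&(S<140))
for z in (158,163,170): print('bar',z,cv2.minAreaRect(pts(s,bb,z)))
cv2.imwrite('pics/v7.png',np.hstack([cv2.resize(b['pixels'][100:220,180:300],(400,400),interpolation=cv2.INTER_CUBIC),cv2.resize(s['pixels'][60:320,130:390],(400,400))]))
```

```text
0.9810915805388204
33.35 [562.18859215 -61.06130414 258.77648908] [0.09752336 0.90507587 0.12211175]
122 [array([562.5, -60.7]), array([108.5, 111.2])] ((562.7485961914062, -60.05751037597656), 55.91364669799805)
127 [array([561.9, -59.5]), array([106.6, 109.2])] ((562.1166381835938, -58.802330017089844), 54.91432189941406)
132 [array([561.3, -58.2]), array([104.6, 107.2])] ((561.4847412109375, -57.547157287597656), 53.91498947143555)
138 [array([560.5, -56.7]), array([102.3, 104.8])] ((560.7263793945312, -56.04094696044922), 52.71580123901367)
bar 158 ((561.375, -59.7238655090332), (23.167095184326172, 73.15106201171875), 40.484962463378906)
bar 163 ((560.6779174804688, -58.29018783569336), (22.691879272460938, 71.65055847167969), 40.48500442504883)
bar 170 ((559.7019653320312, -56.28298568725586), (22.02657699584961, 69.54987335205078), 40.48493576049805)
```

View pics/v7.png

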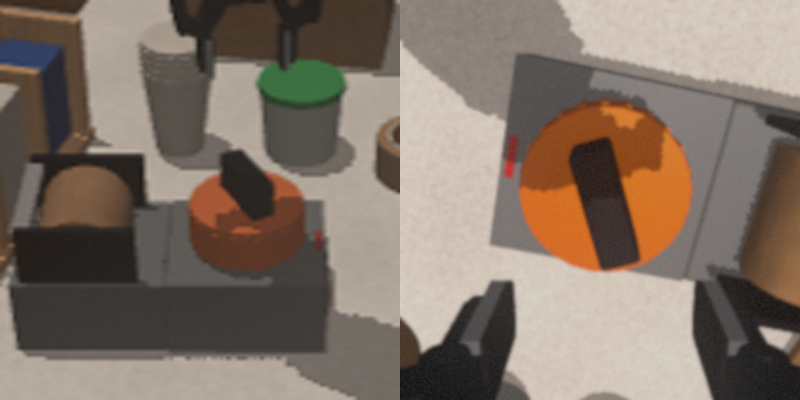

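Run:
```python
from h import *
ax=[562.6,-61.]
env.movep([*ax,190],[180,0,40.5])
print(env.servo_line([*ax,136],velocity=100,force_limit=12))
env.command_gripper(0.31);print(env.current_opening(),env.current_contact_force())
for y in (34,28,22):
    env.movep([*ax,136],[180,0,y]);t=env.current_ft_torque();print(y,np.round(t,2),np.round(env.current_contact_force(),1))
    if abs(t[2])>1.5: break
env.movep([*ax,136],[180,0,y+7])
env.command_gripper(0.7)
env.servo_line([*ax,200],velocity=150);env.movep([*ax,260],[180,0,26]);env.sleep(.3)
s=snap('wrist')
hsv=cv2.cvtColor(s['pixels'],cv2.COLOR_BGR2HSV);H,S,V=[hsv[...,i].astype(int) for i in range(3)]
o=comp((H>=3)&(H<=18)&(S>140)&(V>70),near=(262,194),amin=800)
e=cv2.convexHull(max(cv2.findContours(o.astype('uint8'),0,1)[0],key=len));f=np.zeros(H.shape,'uint8');cv2.fillPoly(f,[e],1)
print(cv2.minAreaRect(pts(s,comp((f>0)&(V<75)&(S<140)),163)),cv2.minEnclosingCircle(pts(s,o,127,True)))
print(env.current_time_s(),env.current_contact_force())
```

```text
False
0.31243355401108425 [-0.29542438  0.42212742 -0.30177116]
34 [-0.08  0.06  0.08] [ 0.1 -0.1  0.4]
28 [-0.71 -0.1   2.06] [ 0.1 -3.1  0.9]
((560.963134765625, -58.118865966796875), (22.601783752441406, 71.52395629882812), 41.23297119140625) ((562.1594848632812, -58.779605865478516), 55.00680160522461)
37.2833 [ 0.09604391  0.5789592  -0.05913656]
```

The second forward turn met a firm stop, with the bar's bearing unchanged (40.5 and then 41.2 degrees), so the cap is home.

```bash
python3 -c "
from plant import env
env.sign_off();print(env.current_time_s())"
```

```text
the job is handed in; nothing more can be done
the job is handed in; nothing more can be done
```

The job is done and handed in at about 37 s on the robot clock; no verdict is reported.

**Battery pack:** I lifted it clear, turned it half round above the neck and pressed it down. The hand ended about 14 mm lower than where it had gripped the pack, as a full seating should. The wrist view showed the red end at the red mark.

**Cap:** I took the orange cap and left the blue look-alike alone. I set it on the thread and turned it back, caged, until it dropped after about 110° of hand turn. Then I screwed it forward to a firm stop of about 3 N m. That was roughly 86° of cap turn, an estimate because the bar lags in the loose cage, and it fits the 82 to 96° expected.

**Last checks:**
- A second forward turn met a firm stop at once (about 2 N m) and left the bar's bearing unchanged within 1°.
- The disc's size in the wrist view fits the home height to within about 5 mm, so the stop is the stronger evidence that the cap is home.
- The cap looked level, and the gripper was clear with no contact force.

**Disagreements and gaps:**
- The wrist views put the neck's axis 1 to 3 mm apart in x depending on the camera's side, so I used the mean.
- The final disc centre read about 2 mm off that axis, and the bar about 3 to 4 mm off. The cap's side play is only 1.5 mm, so I took this as camera calibration error.
- I did not measure the bystanders again at the end. None was touched as far as the forces and views showed.

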